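# Clear the strap lane and reset the strap-length gauge

### The job

Clear the strap lane on the leatherworker's bench: put both thread spools into the red tray and the grooved wooden edge slicker into the yellow tray, letting go of them there. Then pull up the black plunger knob of the strap gauge, slide the blue section to the next hole towards the green end of the rail, and let the pin into that hole. The pin floats a few millimetres short by itself, so press the knob down until the pin is fully home and finish still holding it pressed home; leave the other things on the bench where they are.

Things in the scene. Friction and masses are not known exactly. Their poses are not given: they have to be found in the camera images.
- spool_a_center (a point): dark red thread spool standing upright, a plain cylinder 32 mm across, 44 mm tall, 45 g; this point is its centre, 22 mm above its foot
- spool_b_center (a point): dark blue thread spool, same size (32 mm across, 44 mm tall, 45 g), standing upright; this point is its centre
- slicker_center (a point): edge slicker: a pale wooden block with four dark grooves, 72 mm (its x) by 26 mm (its y) by 26 mm high, 50 g, lying flat; this point is its centre, 13 mm above its underside
- thread_tray_in (a point): thread tray: fixed open red plastic tray, outside 150 mm (its x) by 130 mm (its y) by 35 mm high, walls and floor 5 mm thick; this point is the centre of the inner floor, its axes those of the tray
- tool_tray_in (a point): tool tray: fixed open yellow plastic tray, same size as the thread tray; this point is the centre of the inner floor, its axes those of the tray
- gauge: strap gauge, fixed: straight aluminium rail 324 mm long along its y, 30 mm wide (x), top 40 mm above the table; z up; origin on the table below the middle hole. Five locking holes in its top, at y = -100, -50, 0, 50, 100 mm; each gives the pin about 1.5 mm play either way. The strap lane is the mat on its -x side
- cap_green: green block 40 x 16 x 50 mm high on one end of the rail; origin under its centre, at y = +170 or -170 mm of the gauge: the ends may be swapped
- cap_white: white block of the same size on the other end of the rail; origin under its centre
- knob_center (a point): centre of the plunger's knob: upright black ribbed cylinder 28 mm across, 40 mm tall, on top of the blue section; at the start about 85 mm above the table. A brass bush below it reaches 55 mm. The pin is straight below it. Pulled straight up, the knob draws the pin out; held up, the section slides along with it. Axes are those of the gauge
- section (a joint): place of the sliding section along the gauge's +y, in m: about 0 at the start (pin in the middle hole), +0.05 or -0.05 in the next holes; range -0.105 to 0.105. The section is a blue sleeve on the rail, 46 mm (x) by 70 mm (y), top 48 mm above the table. Sliding friction about 2 N; locked while the pin is in a hole
- stop_plate (a point): outer end of the steel stop plate that the section carries into the lane: 8 mm thick (y), from 7 to 47 mm above the table, reaching 107 mm from the rail's centre line to the gauge's -x; this point is at mid height
- plunger (a joint): height of the plunger in m: 0 = pin fully home, 12 mm deep in the hole; left alone in a hole it floats at about 0.0033; above 0.012 the pin is out; the pull ends at 0.020. Spring 700 N/m centred at 0.004: about 7 N holds it up at 0.014, 2 to 3 N press it down to 0. Between holes the pin rests on the rail at 0.012
- dye_bottle: bystander, to be left alone: small amber dye bottle with black cap, 36 mm across, 75 mm tall, standing just behind the rail; origin at its underside
- rivet_tin: bystander, to be left alone: steel tin, 60 mm across, 45 mm tall, standing; origin at its underside
- glue_jar: bystander, to be left alone: white jar with red lid, 52 mm across, 70 mm tall, standing just behind the rail; origin at its underside
- awl: bystander, to be left alone: awl with dark wooden handle lying flat, about 150 mm long along its x; origin at its underside
- pattern_weight: bystander, to be left alone: brass pattern weight, 48 mm across, 38 mm tall, standing; origin at its underside

How it is judged:
By the outcome, as a careful person would: the job done as asked, in the order asked, and still so for the second after the job is handed in, while the arm keeps its last pose, push and grip.
It also fails if it takes over 72 s, if anything falls off the work surface, if the arm or the gripper's body presses on something with over 40 N, if the wrist force passes 120 N, or if a joint passes its speed limit or range.

### The arm

A 6-joint arm with a two-finger parallel gripper is mounted at the origin on the work surface. World frame = base frame: x ahead of the robot, y to its left, z up, the work surface at z = 0. Lengths are in mm, angles in rad, forces in N, time in s.
With the tool pointing down it reaches from about 350 to 875 mm from the base axis. Payload 4.2 kg.
Tool frame: the origin (TCP) lies at the very end of the fingers, on their centre line; the grasp point (between the pads) lies 19 mm behind it; z points along the fingers, y is the direction in which the jaws open and shut (so a half turn about z gives the same grasp; the last joint's range is limited). The gripper opens to 85 mm and grips with 20 to 120 N. Pads are 22 mm wide; open, the fingers measure 114 mm over their backs; the gripper's body (76 mm by 85 mm) begins 54 mm behind the grasp point. The pads swing forward as they close: fully open they stand 13 mm farther back than shut.
Start: joints at [1.474, 0.385, 0.008, 0, -1.194, -0.259], TCP at [217.68, 585.845, 231.312] pointing down, gripper open.
Joint ranges: [-3.14, 3.14], [-1.21, 2.06], [-1.07, 1.41], [-3.16, 2.05], [-2.99, -0.16], [-3.1, 3.1]. Speed limits (rad/s): [2.79, 2.79, 3.14, 3.14, 3.14, 3.14].

### API

Orientations are given as a unit quaternion [x, y, z, w].
In Python, from bench import arm, optics, job gives the robot as it stands.
- The arm moves only by the tool send_rows, never from a script. Its argument "steps" is a list that holds one entry, the list of rows, each a list of 5 numbers: the shift along the tool's x, y, z in cm, then the turn about the tool's z in rad, then the opening, from 0 (shut) to 1 (fully open). A call has 1 to 10 rows; each row shifts and turns the pose as measured when the row begins, along the tool's axes as they then stand; what a row does not reach is not made up. A row lasts 1/12 s, in which the tool goes at most 41.7 mm and 7.16 degrees, less where a joint would pass 70% of its speed; a pose out of reach is approached as far as the arm can. A call with a gripper value outside its range is refused whole. The fingers move at their own pace and stop on an object; the grip force is fixed at half the most. Time passes only in rows, so rows that do not move let the fingers close. It gives the time, the measured TCP pose, the force and the opening at its end, in the units of the state.
- arm.read_state(): the state, without advancing time (a new reading comes with each control period).
- optics.get_image(name): name is "scene" or "top" or "wrist"; returns (picture, depth): 400x640x3 uint8, blue, green, red; 400x640 float32, mm along the optical axis (not along the pixel's ray), 0 where there is no reading.
- optics.get_calibration(name): a dict with "K" (3x3 intrinsics, pixels), "rvec" (rotation vector, rad) and "tvec" (3), from world to camera coordinates, as OpenCV has them; the wrist camera has in their place "hand_eye" (4x4, takes a point from camera to tool coordinates, whose origin is the TCP and whose axes are the flange's). Camera axes: x right, y down, z forward; pixel columns grow to the right and rows downward; lengths in mm; the calibration is good to about 2 mm. The wrist camera is an equidistant fisheye: a pixel r from the principal point sees the ray r / f radians off the axis. A picture is of the moment at which its call begins: read the wrist's pose just before it. get_calibration takes no time and is no camera call.
- job.job_done(): hands the job in, once; it reports no verdict.
The state is a dict: "clock": time; "joints": joint angles; "joint_vel": joint speeds; "joint_efforts": joint torques, N m; "position": TCP position; "ee_rot": TCP orientation; "contact_force": force on the tool from outside, world axes, zero at the start; "wrist_torque": the same for the moment, N m; "gripper_width": finger opening in mm.
Only numpy, scipy, OpenCV 4.12 (cv2) and the standard library are available. Lean on these libraries where they do the work, as an engineer would, in place of code of your own. Each camera call takes 0.05 s, during which the arm holds its last target. There are 200 camera calls.

## Working session

There is one attempt and no reset: what is moved stays moved. The work goes in short steps, Python scripts to look and compute and a tool call to move; the robot and the scene stay as the last step left them, time stands still between calls to the robot, and variables do not carry over. Pictures are saved under pics/ and viewed, about 8 in all and at most 12, crops included, and the job is handed in when it is done.

Besides the shell and the picture viewer there is one more tool, called after ">>>" as a command line: name --argument value ..., lists and objects as JSON in quotes. send_rows: Moves the arm, as the interface text tells. Its arguments: {"type":"object","properties":{"steps":{"type":"array","items":{"type":"array","items":{"type":"array","items":{"type":"number"}}}}},"required":["steps"]}

```bash
mkdir -p pics; ls
cat > h.py <<'E'
import numpy as np, cv2
from scipy.spatial.transform import Rotation as R
from bench import arm, optics, job
def cloud(name):
    im,d=optics.get_image(name); c=optics.get_calibration(name)
    K=np.array(c["K"]); Rm,_=cv2.Rodrigues(np.array(c["rvec"],float)); t=np.array(c["tvec"],float).ravel()
    v,u=np.mgrid[0:400,0:640]
    P=np.stack([(u-K[0,2])/K[0,0]*d,(v-K[1,2])/K[1,1]*d,d],-1)
    W=(P-t)@Rm
    W[d==0]=np.nan
    return im,W
E
python3 - <<'E'
from h import *
print(arm.read_state())
for n in("top","scene"):
    im,W=cloud(n); cv2.imwrite(f"pics/{n}0.png",im); np.savez(f"{n}0.npz",im=im,W=W)
    c=optics.get_calibration(n); print(n,c)
E
```

```text
pics
{'clock': 0.0, 'joints': array([ 1.47359379e+00,  3.85564918e-01,  6.62541942e-03, -5.00759452e-04,
       -1.19398393e+00, -2.58603876e-01]), 'joint_vel': array([-0.00023636,  0.00054326,  0.00038064, -0.00090527,  0.00055092,
       -0.00074189]), 'joint_efforts': array([-8.65307766e-05, -3.92287052e+01,  1.88397503e+01,  4.18621883e+00,
       -4.65875346e-03, -6.78794034e-07]), 'position': array([217.49287543, 585.31808021, 230.21610709]), 'ee_rot': array([ 9.84199983e-01, -1.77057075e-01, -1.46222063e-04,  1.07884883e-03]), 'contact_force': array([-0.43889847, -0.53086403, -0.23506632]), 'wrist_torque': array([ 0.02542132, -0.0341277 ,  0.04238472]), 'gripper_width': 85.34751804250304}
top {'K': array([[459.96017874,   0.        , 315.40370642],
       [  0.        , 459.96017874, 189.72988963],
       [  0.        ,   0.        ,   1.        ]]), 'rvec': array([ 2.1774765 , -2.19410662,  0.03126009]), 'tvec': array([   2.37179225,  615.35704723, 1320.1753324 ])}
scene {'K': array([[392.55792629,   0.        , 319.60061672],
       [  0.        , 392.55792629, 194.05401451],
       [  0.        ,   0.        ,   1.        ]]), 'rvec': array([ 2.47027234,  0.80450064, -0.22320317]), 'tvec': array([-474.53282789, -281.97334223, 1307.15591282])}
```

View pics/top0.png

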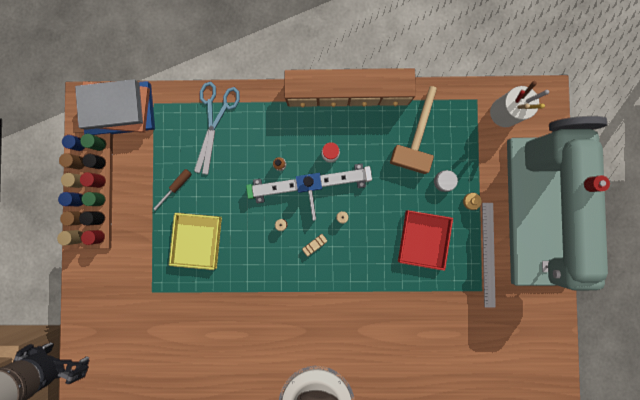

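View pics/scene0.png

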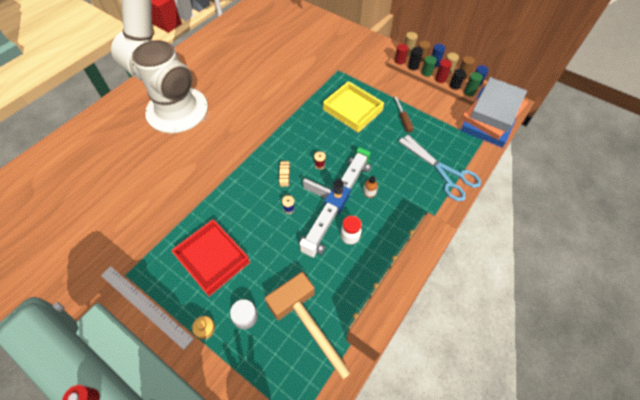

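The top view shows green cap (250,190), white cap (368,173), knob (308,181), stop plate to (313,218). It also has red spool (280,225), blue spool (343,217), slicker (315,245), yellow tray (195,242) and red tray (426,240). The scene view confirms the red spool is on the green side.

Run:
```python
from h import *
z=np.load("top0.npz"); im,W=z["im"],z["W"]
def reg(n,u0,u1,v0,v1,zl,zh):
    w=W[v0:v1,u0:u1].reshape(-1,3); b=im[v0:v1,u0:u1].reshape(-1,3)
    m=(w[:,2]>zl)&(w[:,2]<zh); w=w[m]
    if len(w)<3: print(n,len(w)); return
    (cx,cy),(a,bb),ang=cv2.minAreaRect(w[:,:2].astype(np.float32))
    print(n,len(w),"mean",w.mean(0).round(1),"rect",round(cx,1),round(cy,1),round(a,1),round(bb,1),round(ang,1),"zmed",np.median(w[:,2]).round(1))
reg("table",350,380,260,280,-20,20)
reg("spoolA",268,292,214,238,30,60)
reg("spoolB",331,355,206,229,30,60)
reg("slick",296,334,228,262,15,40)
reg("knob",298,320,170,192,80,125)
reg("capg",243,256,180,200,43,60)
reg("capw",360,375,163,185,43,60)
reg("rail",240,378,160,200,33,60)
reg("plate",302,322,192,225,30,56)
reg("ytray",160,228,205,278,22,45)
reg("rtray",392,460,203,278,22,45)
reg("dye",270,290,152,170,30,90)
reg("jar",320,342,140,162,50,90)
```

```text
table 599 mean [ 383.  -142.9    0.8] rect 382.8 -142.8 84.9 56.5 89.1 zmed 0.6
spoolA 98 mean [517.2  97.   44. ] rect 517.4 97.4 30.2 28.3 89.7 zmed 44.1
spoolB 97 mean [536.8 -78.1  43.9] rect 536.0 -77.6 28.5 28.4 89.3 zmed 43.9
slick 234 mean [458.1   1.2  26.3] rect 457.9 1.3 26.2 71.4 36.9 zmed 26.5
knob 91 mean [635.4  15.6 104.3] rect 635.0 15.9 26.6 27.0 46.0 zmed 105.5
capg 86 mean [612.5 183.4  50.2] rect 613.1 181.8 37.3 24.9 0.1 zmed 50.2
capw 85 mean [ 659.5 -150.6   49.8] rect 659.2 -144.5 39.9 29.7 7.1 zmed 49.6
rail 1447 mean [638.1  20.1  43.8] rect 643.6 16.8 112.1 354.9 0.1 zmed 42.8
plate 83 mean [569.3   6.6  47. ] rect 569.3 6.7 78.2 7.8 8.4 zmed 47.3
ytray 466 mean [469.6 347.8  33.3] rect 471.5 346.0 131.4 150.8 84.3 zmed 34.3
rtray 449 mean [ 469.2 -316.1   32.9] rect 470.2 -315.3 132.0 149.9 79.6 zmed 33.5
dye 134 mean [689.6  99.6  55.2] rect 690.7 100.6 33.6 34.0 86.8 zmed 51.4
jar 218 mean [722.3 -46.3  70.3] rect 723.5 -46.5 42.0 45.3 89.2 zmed 70.3
```

>>> send_rows --steps '[[[0,0,0,-0.12,0.65],[0,0,0,-0.12,0.65],[0,0,0,-0.12,0.65],[2.1,3.4,0,0,0.65],[2.1,3.4,0,0,0.65],[2.1,3.4,0,0,0.65],[2.1,3.4,0,0,0.65],[2.1,3.4,0,0,0.65],[2.1,3.4,0,0,0.65],[2.1,3.4,0,0,0.65]]]'

```text
clock: 0.93
position: [369.8, 345.5, 223.9]
ee_rot: [1.0, 0.017, -0.003, 0.006]
contact_force: [1.2, 0.6, -0.1]
gripper_width: 55.3
```

```bash
cat >> h.py <<'E'
def go(x,y,z,yaw=None):
    s=arm.read_state(); r=R.from_quat(s["ee_rot"]); M=r.as_matrix()
    a=np.degrees(np.arctan2(M[1,0],M[0,0])); d=np.array([x,y,z])-s["position"]
    print("t",s["clock"].round(2),"pos",s["position"].round(1),"yaw",a.round(1),"tilt",np.degrees(np.arccos(-M[2,2])).round(2),"F",s["contact_force"].round(1),"w",round(s["gripper_width"],1),"j",np.round(s["joints"],2))
    print("tool shift cm",(M.T@d/10).round(2), "turn rad", None if yaw is None else round(-np.radians(yaw-a),3))
E
python3 -c "
from h import *
go(517.4,97.2,120,0)"
```

```text
Traceback (most recent call last):
  File "h.py", line 15, in go
    print("t",s["clock"].round(2),"pos",s["position"].round(1),"yaw",a.round(1),"tilt",np.degrees(np.arccos(-M[2,2])).round(2),"F",s["contact_force"].round(1),"w",round(s["gripper_width"],1),"j",np.round(s["joints"],2))
              ^^^^^^^^^^^^^^^^
AttributeError: 'float' object has no attribute 'round'
```

>>> send_rows --steps '[[[1.85,3.1,1.0,0,0.65],[1.85,3.1,1.0,0,0.65],[1.85,3.1,1.0,0,0.65],[1.85,3.1,1.0,0,0.65],[1.85,3.1,1.0,0,0.65],[1.85,3.1,1.0,0,0.65],[1.85,3.1,1.0,0,0.65],[1.85,3.1,1.0,0,0.65],[0,0,0,0,0.65],[0,0,0,0,0.65]]]'

```text
clock: 1.77
position: [531.7, 81.4, 140.3]
ee_rot: [1.0, 0.013, -0.005, 0.005]
contact_force: [0.3, 0.6, 0.0]
gripper_width: 55.6
```

```bash
sed -i 's/s\["clock"\].round(2)/round(s["clock"],2)/' h.py
python3 -c "
from h import *
go(517.4,97.2,9,0)"
```

```text
t 1.77 pos [531.7  81.4 140.3] yaw 1.5 tilt 0.81 F [0.3 0.6 0. ] w 55.6 j [ 0.46  0.33 -0.33  0.01 -0.93  1.14]
tool shift cm [-1.26 -1.75 13.12] turn rad 0.026
```

>>> send_rows --steps '[[[-1.3,-1.7,1.5,0,0.65],[0,0,0,0,0.65],[0,0,3,0,0.65],[0,0,3,0,0.65],[0,0,0,0,0.65]]]'

```text
clock: 2.18
position: [518.3, 100.1, 65.4]
ee_rot: [1.0, 0.014, -0.002, 0.004]
contact_force: [0.0, -0.2, 0.3]
gripper_width: 55.6
```

```bash
python3 -c "
from h import *
go(517.4,97.2,9,0)"
```

```text
t 2.18 pos [518.3 100.1  65.4] yaw 1.6 tilt 0.52 F [ 0.  -0.2  0.3] w 55.6 j [ 0.5   0.41 -0.44  0.01 -0.73  1.09]
tool shift cm [-0.07  0.24  5.64] turn rad 0.028
```

>>> send_rows --steps '[[[0,0.3,2.5,0,0.65],[0,0,2.3,0,0.65],[0,0,0.8,0,0.65],[0,0,0,0,0.65],[0,0,0,0,0],[0,0,0,0,0],[0,0,0,0,0],[0,0,0,0,0],[0,0,0,0,0]]]'

```text
clock: 2.93
position: [524.1, 103.0, 18.7]
ee_rot: [1.0, 0.019, 0.005, 0.002]
contact_force: [0.6, 0.4, -0.7]
gripper_width: 30.4
```

```bash
python3 -c "
from h import *
go(506,-321,120,0)"
```

```text
t 2.93 pos [524.1 103.   18.7] yaw 2.2 tilt 0.66 F [ 0.6  0.4 -0.7] w 30.4 j [ 0.5   0.48 -0.48  0.01 -0.6   1.09]
tool shift cm [ -3.33  42.34 -10.  ] turn rad 0.038
```

>>> send_rows --steps '[[[0,0,-1,0,0],[0,0,0,0,0]]]'

```text
clock: 3.1
position: [524.5, 103.2, 30.4]
ee_rot: [1.0, 0.019, 0.006, 0.002]
contact_force: [0.3, -0.1, -0.9]
gripper_width: 30.3
```

```bash
python3 -c "
from h import *
for i in range(4):
  im,d=optics.get_image('wrist'); go(506,-321,120,0)
cv2.imwrite('pics/w1.png',im)
im,_=optics.get_image('scene'); cv2.imwrite('pics/s1.png',cv2.resize(im[80:260,220:420],None,fx=3,fy=3))
"
```

```text
t 3.15 pos [523.9 103.   29.6] yaw 2.2 tilt 0.66 F [ 0.8  1.3 -1.3] w 30.3 j [ 0.5   0.47 -0.47  0.01 -0.63  1.09]
tool shift cm [-3.3  42.33 -8.92] turn rad 0.038
t 3.2 pos [523.4 102.8  29. ] yaw 2.2 tilt 0.6 F [ 0.3 -0.1 -0.3] w 30.5 j [ 0.5   0.47 -0.47  0.01 -0.63  1.09]
tool shift cm [-3.25 42.32 -8.96] turn rad 0.038
t 3.25 pos [523.1 102.6  28.5] yaw 2.2 tilt 0.57 F [-0.1 -0.2 -1. ] w 30.4 j [ 0.5   0.47 -0.47  0.01 -0.63  1.09]
tool shift cm [-3.22 42.31 -8.99] turn rad 0.038
t 3.3 pos [522.9 102.5  28.2] yaw 2.2 tilt 0.55 F [-0.4  0.1 -0.5] w 30.5 j [ 0.5   0.47 -0.47  0.01 -0.63  1.09]
tool shift cm [-3.22 42.3  -9.  ] turn rad 0.038
```

View pics/s1.png

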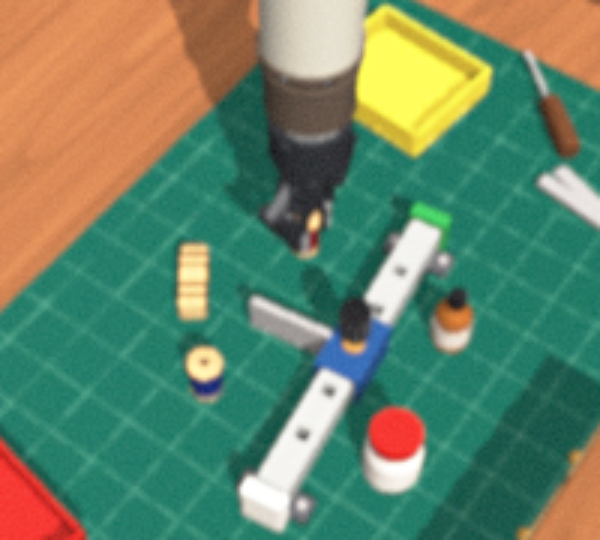

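View pics/w1.png

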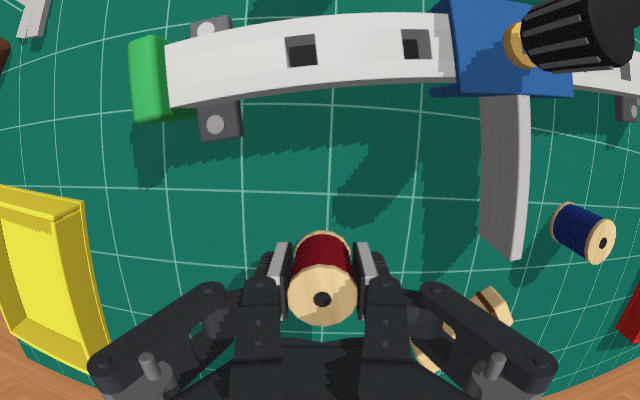

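Red spool is held upright between the pads at about (322,280) in the wrist view, and nothing else has been disturbed.

>>> send_rows --steps '[[[0,0,-2.5,0,0],[0,0,-2.5,0,0],[0,1,-2.5,0,0],[-0.3,3.8,0,0,0],[-0.3,3.8,0,0,0],[-0.3,3.8,0,0,0],[-0.3,3.8,0,0,0],[-0.3,3.8,0,0,0],[-0.3,3.8,0,0,0],[-0.3,3.8,0,0,0]]]'

```text
clock: 4.18
position: [513.4, -178.4, 106.8]
ee_rot: [1.0, 0.027, 0.003, 0.004]
contact_force: [1.0, -0.3, -0.6]
gripper_width: 30.3
```

```bash
python3 -c "
from h import *
go(506,-321,80,0)"
```

```text
t 4.18 pos [ 513.4 -178.4  106.8] yaw 3.1 tilt 0.56 F [ 1.  -0.3 -0.6] w 30.3 j [-0.03  0.37 -0.37  0.01 -0.83  1.65]
tool shift cm [-1.52 14.18  2.78] turn rad 0.054
```

>>> send_rows --steps '[[[-0.4,3.5,0.5,0.02,0],[-0.4,3.5,0.5,0.02,0],[-0.4,3.5,0.5,0.01,0],[-0.3,2,1,0,0],[0,0,0,0,0],[0,0,0,0,0]]]'

```text
clock: 4.68
position: [498.4, -317.4, 79.4]
ee_rot: [1.0, -0.004, 0.002, 0.004]
contact_force: [0.6, 1.0, -0.2]
gripper_width: 30.7
```

```bash
python3 -c "
from h import *
go(506,-321,26,0)"
```

```text
t 4.68 pos [ 498.4 -317.4   79.4] yaw -0.5 tilt 0.48 F [ 0.6  1.  -0.2] w 30.7 j [-0.29  0.47 -0.28  0.01 -0.82  1.85]
tool shift cm [0.74 0.31 5.35] turn rad -0.009
```

>>> send_rows --steps '[[[0.6,0.2,2,0,0],[0,0,2,0,0],[0,0,0.6,0,0],[0,0,0,0,0],[0,0,0,0,0]]]'

```text
clock: 5.1
position: [505.9, -316.9, 33.4]
ee_rot: [1.0, -0.003, 0.002, 0.004]
contact_force: [-0.3, 0.4, -0.0]
gripper_width: 30.3
```

```bash
python3 -c "
from h import *
go(506,-321,24.5,0)"
```

```text
t 5.1 pos [ 505.9 -316.9   33.4] yaw -0.3 tilt 0.51 F [-0.3  0.4 -0. ] w 30.3 j [-0.29  0.54 -0.3   0.01 -0.72  1.84]
tool shift cm [0.01 0.4  0.89] turn rad -0.005
```

>>> send_rows --steps '[[[0,0.2,0.6,0,0],[0,0,0.2,0,0],[0,0,0,0,0]]]'

```text
clock: 5.35
position: [507.9, -318.1, 27.5]
ee_rot: [1.0, -0.001, 0.004, 0.005]
contact_force: [0.0, -0.2, 0.5]
gripper_width: 30.6
```

>>> send_rows --steps '[[[0,0,0.2,0,0],[0,0,0,0,0]]]'

```text
clock: 5.52
position: [508.5, -318.1, 26.4]
ee_rot: [1.0, -0.001, 0.005, 0.005]
contact_force: [-1.3, 1.1, 0.5]
gripper_width: 30.7
```

>>> send_rows --steps '[[[0,0,0.3,0,0],[0,0,0.1,0,0],[0,0,0,0,0.6],[0,0,0,0,0.6],[0,0,0,0,0.6],[0,0,-1.5,0,0.6],[0,0,-3,0,0.6],[0,0,-4,0,0.6],[0,0,0,0,0.65]]]'

```text
clock: 6.27
position: [506.8, -317.8, 108.7]
ee_rot: [1.0, -0.001, 0.003, 0.005]
contact_force: [1.4, -0.7, 1.2]
gripper_width: 55.5
```

```bash
python3 -c "
from h import *
go(536.5,-78,100,0)"
```

```text
t 6.27 pos [ 506.8 -317.8  108.7] yaw -0.1 tilt 0.63 F [ 1.4 -0.7  1.2] w 55.5 j [-0.29  0.45 -0.23  0.01 -0.88  1.85]
tool shift cm [  2.92 -23.99   0.67] turn rad -0.002
```

>>> send_rows --steps '[[[0.5,-3.7,0,0,0.65],[0.5,-3.7,0,0,0.65],[0.5,-3.7,0,0,0.65],[0.5,-3.7,0,0,0.65],[0.5,-3.7,0,0,0.65],[0.4,-2.8,0,0,0.65],[0,-1,0,0,0.65],[0,0,0,0,0.65],[0,0,0,0,0.65]]]'

```text
clock: 7.02
position: [542.1, -88.6, 112.4]
ee_rot: [1.0, -0.003, 0.011, 0.006]
contact_force: [0.1, -0.5, 0.1]
gripper_width: 55.5
```

```bash
python3 -c "
from h import *
go(536.5,-78,12,0)"
```

```text
t 7.02 pos [542.1 -88.6 112.4] yaw -0.4 tilt 1.48 F [ 0.1 -0.5  0.1] w 55.5 j [ 0.14  0.36 -0.36  0.02 -0.82  1.41]
tool shift cm [-0.79 -1.17 10.01] turn rad -0.006
```

>>> send_rows --steps '[[[-0.8,-1.1,1.5,0,0.65],[0,0,2.5,0,0.65],[0,0,2,0,0.65],[0,0,0,0,0.65]]]'

```text
clock: 7.35
position: [537.1, -82.3, 52.6]
ee_rot: [1.0, -0.006, 0.015, 0.006]
contact_force: [-0.3, 0.1, -0.9]
gripper_width: 55.5
```

```bash
python3 -c "
from h import *
go(536.5,-78,12,0)"
```

```text
t 7.35 pos [537.1 -82.3  52.6] yaw -0.7 tilt 1.83 F [-0.3  0.1 -0.9] w 55.5 j [ 0.16  0.43 -0.45  0.03 -0.66  1.38]
tool shift cm [-0.18 -0.48  4.05] turn rad -0.011
```

>>> send_rows --steps '[[[-0.2,-0.4,2,0,0.65],[0,0,1.7,0,0.65],[0,0,0.6,0,0.65],[0,0,0,0,0],[0,0,0,0,0],[0,0,0,0,0],[0,0,0,0,0],[0,0,0,0,0]]]'

```text
clock: 8.02
position: [540.4, -85.6, 14.2]
ee_rot: [1.0, -0.01, 0.019, 0.006]
contact_force: [-0.3, -0.6, -0.6]
gripper_width: 30.7
```

```bash
python3 -c "
from h import *
go(436,-310,90,0)"
```

```text
t 8.02 pos [540.4 -85.6  14.2] yaw -1.1 tilt 2.31 F [-0.3 -0.6 -0.6] w 30.7 j [ 0.15  0.5  -0.48  0.03 -0.56  1.37]
tool shift cm [-9.7  22.73 -7.68] turn rad -0.019
```

>>> send_rows --steps '[[[0,0,-2.5,0,0],[0,0,-3,0,0],[0,0.5,-3,0,0],[-1.5,3.6,0,0,0],[-1.5,3.6,0,0,0],[-1.5,3.6,0,0,0],[-1.5,3.6,0,0,0],[-1.5,3.6,0,0,0],[-1,2.4,0.5,0,0],[0,0,0,0,0]]]'

```text
clock: 8.85
position: [450.2, -298.8, 105.5]
ee_rot: [1.0, -0.004, 0.027, 0.008]
contact_force: [-0.4, 0.4, -0.5]
gripper_width: 30.5
```

```bash
python3 -c "
from h import *
go(436,-310,22,0)"
```

```text
t 8.85 pos [ 450.2 -298.8  105.5] yaw -0.5 tilt 3.25 F [-0.4  0.4 -0.5] w 30.5 j [-0.29  0.35 -0.41  0.   -0.76  1.85]
tool shift cm [-1.87  1.    8.28] turn rad -0.008
```

>>> send_rows --steps '[[[-1.9,1,2.5,0,0],[0,0,2.5,0,0],[0,0,2.2,0,0],[0,0,0,0,0]]]'

```text
clock: 9.18
position: [436.2, -313.3, 35.3]
ee_rot: [0.999, -0.007, 0.032, 0.01]
contact_force: [-0.9, 0.4, -1.4]
gripper_width: 30.6
```

```bash
python3 -c "
from h import *
go(436,-310,20,0)"
```

```text
t 9.18 pos [ 436.2 -313.3   35.3] yaw -0.7 tilt 3.88 F [-0.9  0.4 -1.4] w 30.6 j [-0.32  0.44 -0.49 -0.   -0.57  1.88]
tool shift cm [-0.13 -0.36  1.52] turn rad -0.012
```

>>> send_rows --steps '[[[-0.1,-0.2,1.1,0,0],[0,0,0.3,0,0],[0,0,0,0,0.6],[0,0,0,0,0.6],[0,0,0,0,0.6],[0,0,-1.5,0,0.6],[0,0,-3,0,0.6],[0,0,-4,0,0.6],[0,-1,-1,0,0.65]]]'

```text
clock: 9.93
position: [433.8, -299.3, 124.4]
ee_rot: [0.999, -0.004, 0.034, 0.012]
contact_force: [0.8, -0.6, -0.1]
gripper_width: 55.5
```

```bash
python3 -c "
from h import *
go(458,1.3,100,-53.1)
im,d=optics.get_image('top'); cv2.imwrite('pics/t2.png',cv2.resize(im[140:290,150:470],None,fx=2.4,fy=2.4))"
```

```text
t 9.93 pos [ 433.8 -299.3  124.4] yaw -0.4 tilt 4.13 F [ 0.8 -0.6 -0.1] w 55.5 j [-0.29  0.3  -0.43  0.   -0.77  1.85]
tool shift cm [  2.03 -30.13   1.87] turn rad 0.92
```

View pics/t2.png

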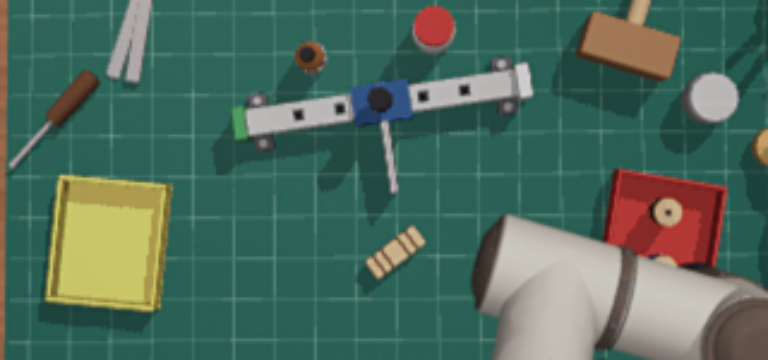

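>>> send_rows --steps '[[[0.2,-3.6,0,0,0.65],[0.2,-3.6,0,0,0.65],[0.2,-3.6,0,0,0.65],[0.2,-3.6,0,0,0.65],[0.2,-3.6,0,0,0.65],[0.2,-3.6,0,0,0.65],[0.2,-3.6,0,0,0.65],[0,-3,0,0,0.65],[0,0,0,0.12,0.65],[0,0,0,0.12,0.65]]]'

```text
clock: 10.82
position: [456.7, -2.2, 129.7]
ee_rot: [0.991, -0.127, 0.05, 0.005]
contact_force: [-0.2, -0.2, 0.5]
gripper_width: 55.9
```

>>> send_rows --steps '[[[0,0,0,0.12,0.65],[0,0,0,0.12,0.65],[0,0,0,0.12,0.65],[0,0,0,0.12,0.65],[0,0,0,0.12,0.65],[0,0,0,0.06,0.65],[0,0,0,0,0.65]]]'

```text
clock: 11.4
position: [457.9, 2.1, 134.1]
ee_rot: [0.889, -0.454, 0.052, -0.017]
contact_force: [-0.3, -0.3, 0.2]
gripper_width: 55.4
```

```bash
python3 -c "
from h import *
go(458,1.3,50,-53.1)"
```

```text
t 11.4 pos [457.9   2.1 134.1] yaw -54.3 tilt 6.29 F [-0.3 -0.3  0.2] w 55.4 j [ 0.4   0.15 -0.63  0.09 -0.69  0.16]
tool shift cm [-0.58  0.69  8.36] turn rad -0.021
```

>>> send_rows --steps '[[[-0.6,0.7,3,0,0.65],[0,0,3,0,0.65],[0,0,2.4,0,0.65]]]'

```text
clock: 11.65
position: [464.7, 4.7, 55.3]
ee_rot: [0.89, -0.45, 0.06, -0.026]
contact_force: [0.6, -0.1, -0.2]
gripper_width: 55.4
```

```bash
python3 -c "
from h import *
go(458,1.3,8,-53.1)
for i in range(4): im,_=optics.get_image('wrist')
go(458,1.3,8,-53.1)
"
```

```text
t 11.65 pos [464.7   4.7  55.3] yaw -53.9 tilt 7.47 F [ 0.6 -0.1 -0.2] w 55.4 j [ 0.4   0.29 -0.75  0.14 -0.42  0.11]
tool shift cm [-0.52  1.21  4.6 ] turn rad -0.014
t 11.85 pos [464.1   4.2  55.7] yaw -54.0 tilt 7.27 F [-0.  -0.4  1. ] w 55.4 j [ 0.4   0.29 -0.74  0.14 -0.43  0.11]
tool shift cm [-0.52  1.11  4.66] turn rad -0.015
```

>>> send_rows --steps '[[[-0.5,1.1,2.3,0,0.65],[0,0,1.8,0,0.65]]]'

```text
clock: 12.02
position: [463.4, 3.9, 19.4]
ee_rot: [0.89, -0.45, 0.064, -0.03]
contact_force: [-0.1, -0.9, -1.1]
gripper_width: 55.6
```

```bash
python3 -c "
from h import *
for i in range(4): im,_=optics.get_image('wrist')
go(458,1.3,9,-53.1)
cv2.imwrite('pics/w3.png',im)
"
```

```text
t 12.22 pos [465.4   4.5  19.9] yaw -53.9 tilt 8.2 F [ 0.2 -0.3  2.5] w 55.2 j [ 0.39  0.36 -0.81  0.22 -0.27  0.04]
tool shift cm [-0.27  0.9   0.97] turn rad -0.013
```

View pics/w3.png

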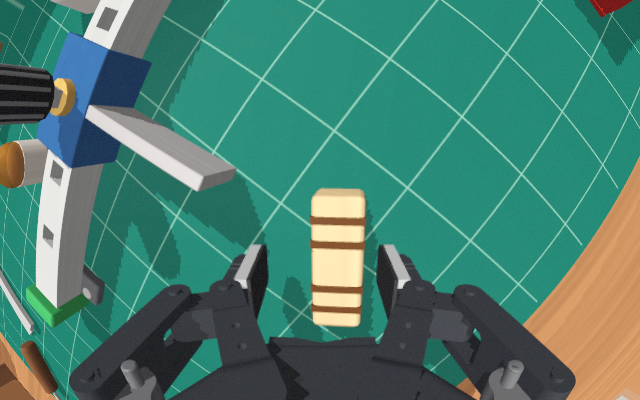

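The slicker lies between the open jaws at about (338,258) and is parallel to them. I'll shift slightly, lower, and close.

>>> send_rows --steps '[[[-0.4,0.9,0.9,0,0.65],[0,0,0.2,0,0]]]'

```text
clock: 12.38
position: [460.8, 3.7, 11.4]
ee_rot: [0.89, -0.449, 0.068, -0.034]
contact_force: [-0.6, -0.8, -0.8]
gripper_width: 44.4
```

```bash
python3 -c "
from h import *
for i in range(6): im,_=optics.get_image('wrist')
go(471,346,110,-10)
"
```

```text
t 12.68 pos [463.3   4.6  12.7] yaw -53.9 tilt 8.9 F [-2.9  0.1  9.3] w 24.8 j [ 0.39  0.37 -0.86  0.28 -0.21 -0.02]
tool shift cm [-26.1  -22.12  -9.51] turn rad -0.765
```

>>> send_rows --steps '[[[0,0,-2.5,0,0],[0,0,-3,0,0],[0,0,-3,0,0],[-2.8,-2.4,0,0,0],[-2.8,-2.4,0,0,0],[-2.8,-2.4,0,0,0],[-2.8,-2.4,0,0,0]]]'

```text
clock: 13.27
position: [463.4, 155.0, 111.3]
ee_rot: [0.887, -0.454, 0.07, -0.041]
contact_force: [1.9, -0.6, 0.2]
gripper_width: 25.0
```

```bash
python3 -c "
from h import *
for i in range(2): im,_=optics.get_image('wrist')
go(471,346,90,-10)
"
```

```text
t 13.37 pos [465.7 158.9 112. ] yaw -54.2 tilt 9.53 F [ 0.1 -0.5 -0.4] w 24.7 j [ 0.72  0.22 -0.66  0.19 -0.57 -0.24]
tool shift cm [-14.99 -11.14   2.5 ] turn rad -0.771
```

>>> send_rows --steps '[[[-3,-2.2,0.3,0,0],[-3,-2.2,0.3,0,0],[-3,-2.2,0.3,0,0],[-3,-2.2,0.3,0,0],[-3,-2.2,0.3,0,0]]]'

```text
clock: 13.78
position: [466.9, 346.5, 104.1]
ee_rot: [0.887, -0.455, 0.069, -0.045]
contact_force: [-0.0, -0.2, -0.5]
gripper_width: 24.7
```

```bash
python3 -c "
from h import *
for i in range(3): im,_=optics.get_image('wrist')
go(471,346,22,-10)
"
```

```text
t 13.93 pos [467.2 347.6 103.7] yaw -54.5 tilt 9.49 F [-0.4 -0.4 -1.2] w 24.7 j [ 0.98  0.38 -0.45  0.21 -0.65 -0.52]
tool shift cm [-0.32  0.96  8.12] turn rad -0.776
```

>>> send_rows --steps '[[[-0.2,0.5,2.5,0,0],[0,0.2,2.5,0,0],[0,0.2,2.3,0,0]]]'

```text
clock: 14.18
position: [473.5, 348.4, 35.9]
ee_rot: [0.887, -0.453, 0.07, -0.052]
contact_force: [0.2, 1.3, -1.0]
gripper_width: 24.9
```

```bash
python3 -c "
from h import *
for i in range(3): im,_=optics.get_image('wrist')
go(471,346,20,-10)
"
```

```text
t 14.33 pos [472.5 346.2  34.5] yaw -54.5 tilt 9.77 F [-0.4 -0.4 -0.7] w 24.8 j [ 0.96  0.48 -0.54  0.29 -0.45 -0.59]
tool shift cm [-0.19  0.35  1.4 ] turn rad -0.777
```

>>> send_rows --steps '[[[0,0.2,1.2,0,0],[0,0,0.2,0,0]]]'

```text
clock: 14.5
position: [474.9, 345.7, 23.8]
ee_rot: [0.887, -0.454, 0.07, -0.051]
contact_force: [-0.7, -1.0, -1.5]
gripper_width: 24.3
```

>>> send_rows --steps '[[[0,0,0,0,0.6],[0,0,0,0,0.6],[0,0,0,0,0.6],[0,0,-2.5,0,0.6],[0,0,-3.5,0,0.6],[0,0,-4,0,0.6],[0,0,-3,0,0.6]]]'

```text
clock: 15.08
position: [451.9, 340.1, 157.6]
ee_rot: [0.886, -0.455, 0.07, -0.049]
contact_force: [1.6, 0.4, -0.2]
gripper_width: 51.4
```

```bash
python3 -c "
from h import *
go(635,15.8,170,8)
im,d=optics.get_image('wrist'); cv2.imwrite('pics/w4.png',im)
im,W=cloud('top')
go(635,15.8,170,8)
np.savez('top4.npz',im=im,W=W)
for n,u0,u1,v0,v1,a,b in(('ytray',160,228,205,278,10,60),):
  w=W[v0:v1,u0:u1]; c=im[v0:v1,u0:u1]
E"
```

```text
t 15.08 pos [451.9 340.1 157.6] yaw -54.7 tilt 9.77 F [ 1.6  0.4 -0.2] w 51.4 j [ 1.    0.28 -0.43  0.19 -0.76 -0.5 ]
tool shift cm [37.03  4.02  1.08] turn rad -1.094
t 15.18 pos [453.7 342.8 161.5] yaw -54.7 tilt 10.24 F [-0.1 -0.3  0.9] w 51.3 j [ 1.    0.28 -0.42  0.19 -0.76 -0.51]
tool shift cm [37.11  4.39  1.26] turn rad -1.093Traceback (most recent call last):
  File "<string>", line 10, in <module>
    E
NameError: name 'E' is not defined
```

View pics/w4.png

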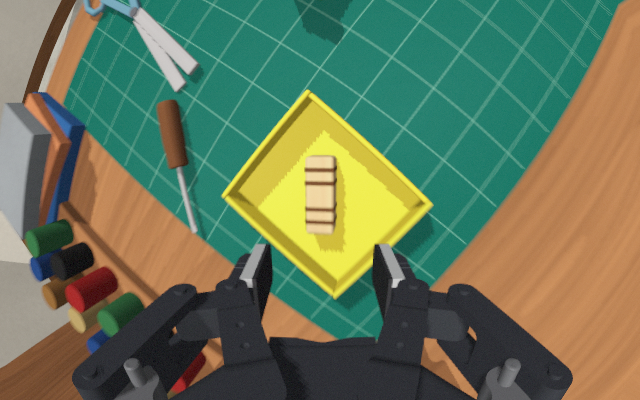

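Slicker is lying in the yellow tray around (320,195). Next I'll go over the knob and turn so the jaws lie along the rail.

>>> send_rows --steps '[[[4,0.5,0.1,0,0.6],[4,0.5,0.1,0,0.6],[4,0.5,0.1,0,0.6],[4,0.5,0.1,0,0.6],[4,0.5,0.1,0,0.6],[4,0.5,0.1,0,0.6],[4,0.5,0.1,0,0.6],[4,0.5,0.1,0,0.6],[2,0.2,0,0,0.6]]]'

```text
clock: 15.93
position: [625.2, 39.8, 181.2]
ee_rot: [0.889, -0.446, 0.073, -0.065]
contact_force: [-1.0, 0.2, 0.5]
gripper_width: 51.1
```

>>> send_rows --steps '[[[0,0,0,-0.12,0.6],[0,0,0,-0.12,0.6],[0,0,0,-0.12,0.6],[0,0,0,-0.12,0.6],[0,0,0,-0.12,0.6],[0,0,0,-0.12,0.6],[0,0,0,-0.12,0.6],[0,0,0,-0.12,0.6],[0,0,0,-0.1,0.6]]]'

```text
clock: 16.68
position: [627.3, 31.9, 183.3]
ee_rot: [0.992, 0.082, 0.099, -0.018]
contact_force: [0.5, 1.0, 0.3]
gripper_width: 51.0
```

```bash
python3 -c "
from h import *
for i in range(3): im,_=optics.get_image('wrist')
go(638.5,16.2,130,8)
print(R.from_quat(arm.read_state()['ee_rot']).as_matrix()[:,2])
"
```

```text
t 16.83 pos [627.4  31.9 183.3] yaw 8.9 tilt 11.53 F [-0.7 -0.1  0.5] w 50.9 j [ 0.31  0.34 -0.21  0.01 -0.82  1.41]
tool shift cm [-0.22  1.84  5.36] turn rad 0.015
[ 0.1931999   0.05150239 -0.97980677]
```

>>> send_rows --steps '[[[-0.2,1.8,2.7,0,0.6],[0,0,2.5,0,0.6]]]'

```text
clock: 17.0
position: [642.2, 17.5, 137.9]
ee_rot: [0.991, 0.076, 0.106, -0.019]
contact_force: [-0.5, 0.3, -0.9]
gripper_width: 51.4
```

```bash
python3 -c "
from h import *
for i in range(3): im,_=optics.get_image('wrist')
go(638.7,16.8,67.4,8)
im,W=cloud('top')
w=W[170:192,298:320].reshape(-1,3);print(np.nanmax(w[:,2]))
"
```

```text
t 17.15 pos [641.3  18.5 136.3] yaw 8.8 tilt 12.05 F [-1.1 -0.1  0.9] w 51.4 j [ 0.28  0.4  -0.24  0.01 -0.71  1.44]
tool shift cm [-1.71  0.27  6.68] turn rad 0.015
495.92620399266286
```

>>> send_rows --steps '[[[-1.7,0.3,1,0,0.6],[0,0,2,0,0.6],[0,0,2,0,0.6]]]'

```text
clock: 17.45
position: [642.3, 17.8, 95.6]
ee_rot: [0.99, 0.078, 0.114, -0.02]
contact_force: [1.4, -0.4, -0.6]
gripper_width: 51.2
```

```bash
python3 -c "
from h import *
for i in range(3): im,_=optics.get_image('wrist')
go(638.9,16.8,67.4,8)
cv2.imwrite('pics/w5.png',im)
"
```

```text
t 17.6 pos [640.7  17.4  93.3] yaw 8.9 tilt 12.98 F [-0.4  0.1  0.8] w 51.6 j [ 0.28  0.45 -0.31  0.01 -0.59  1.44]
tool shift cm [-0.76  0.09  2.48] turn rad 0.016
```

View pics/w5.png

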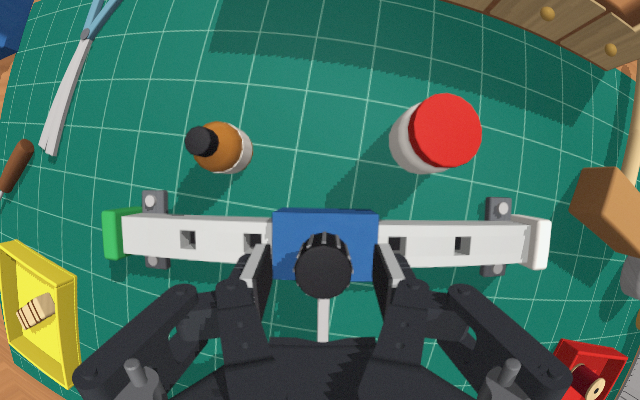

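Knob at (323,268), centred between the pads.

>>> send_rows --steps '[[[-0.8,0.1,1.3,0,0.6],[0,0,1.1,0,0.6],[0,0,0,0,0]]]'

```text
clock: 17.85
position: [642.2, 17.9, 74.2]
ee_rot: [0.99, 0.079, 0.117, -0.02]
contact_force: [0.1, 0.2, -0.3]
gripper_width: 40.7
```

```bash
python3 -c "
from h import *
go(638.9,16.8,67.4,8)
for i in range(8): im,_=optics.get_image('wrist')
go(638.9,16.8,67.4,8)
M=R.from_quat(arm.read_state()['ee_rot']).as_matrix()
print('up 10mm',M.T@[0,0,1],'slide 10mm',M.T@[-.141,.99,0])
"
```

```text
t 17.85 pos [642.2  17.9  74.2] yaw 9.0 tilt 13.59 F [ 0.1  0.2 -0.3] w 40.7 j [ 0.28  0.47 -0.33  0.02 -0.53  1.43]
tool shift cm [-0.49  0.07  0.58] turn rad 0.017
t 18.25 pos [642.5  17.8  75. ] yaw 9.0 tilt 13.69 F [1.8 1.1 0.3] w 26.5 j [ 0.28  0.47 -0.33  0.02 -0.53  1.43]
tool shift cm [-0.54  0.06  0.65] turn rad 0.017
up 10mm [ 0.23569867 -0.02107183 -0.97159771] slide 10mm [ 0.01497255 -0.99955801  0.0253104 ]
```

>>> send_rows --steps '[[[0.15,0,-0.6,0,0],[0.15,0,-0.6,0,0]]]'

```text
clock: 18.42
position: [642.4, 17.8, 86.5]
ee_rot: [0.99, 0.079, 0.117, -0.02]
contact_force: [4.0, 0.8, -7.3]
gripper_width: 26.7
```

```bash
python3 -c "
from h import *
for i in range(3): im,_=optics.get_image('wrist')
go(642.5,17.8,88,8)
"
```

```text
t 18.57 pos [642.4  17.7  86.3] yaw 9.0 tilt 13.63 F [ 4.5  1.  -6.4] w 26.9 j [ 0.28  0.45 -0.32  0.01 -0.56  1.44]
tool shift cm [ 0.05 -0.01 -0.16] turn rad 0.017
```

>>> send_rows --steps '[[[0.05,0,-0.2,0,0],[0,-1,0,0,0],[0,-1,0,0,0]]]'

```text
clock: 18.82
position: [639.8, 35.7, 87.1]
ee_rot: [0.99, 0.078, 0.117, -0.019]
contact_force: [5.2, -1.4, -8.8]
gripper_width: 26.3
```

```bash
python3 -c "
from h import *
for i in range(3): im,_=optics.get_image('wrist')
go(635.4,67.2,88.5,8)
"
```

```text
t 18.97 pos [639.6  37.   87.1] yaw 8.9 tilt 13.6 F [ 3.8  3.8 -7.3] w 26.6 j [ 0.32  0.45 -0.33  0.03 -0.56  1.39]
tool shift cm [ 0.08 -3.06 -0.05] turn rad 0.016
```

>>> send_rows --steps '[[[0.05,-1.1,-0.1,0,0],[0,-1.1,0,0,0],[0,-0.7,0,0,0]]]'

```text
clock: 19.22
position: [635.8, 63.4, 87.8]
ee_rot: [0.99, 0.078, 0.116, -0.019]
contact_force: [5.4, -1.2, -8.6]
gripper_width: 26.7
```

```bash
python3 -c "
from h import *
for i in range(3): im,_=optics.get_image('wrist')
go(635.4,67.2,86.5,8)
im,W=cloud('top'); np.savez('top6.npz',im=im,W=W)
w=W[192:232,270:322].reshape(-1,3); m=(w[:,2]>38)&(w[:,2]<52)&(w[:,0]<600); w=w[m]
print(len(w),cv2.minAreaRect(w[:,:2].astype(np.float32)), w.mean(0))
"
```

```text
t 19.37 pos [635.8  64.   87.8] yaw 8.9 tilt 13.56 F [ 4.6  3.4 -8.3] w 26.4 j [ 0.37  0.45 -0.34  0.05 -0.55  1.32]
tool shift cm [-0.02 -0.32  0.13] turn rad 0.015
0 ((0.0, 0.0), (0.0, 0.0), 0.0) [nan nan nan]<string>:7: RuntimeWarning: Mean of empty slice.
  ret = um.true_divide(
```

>>> send_rows --steps '[[[0,-0.35,0,0,0]]]'

```text
clock: 19.5
position: [635.4, 66.6, 87.7]
ee_rot: [0.99, 0.078, 0.116, -0.019]
contact_force: [5.0, -1.1, -8.5]
gripper_width: 26.4
```

```bash
python3 -c "
from h import *
for i in range(4): im,_=optics.get_image('wrist')
go(635.4,67.2,86.5,8)
im,W=cloud('scene')
cv2.imwrite('pics/s7.png',cv2.resize(im[110:260,260:420],None,fx=4,fy=4))
"
```

```text
t 19.7 pos [635.4  67.1  87.7] yaw 8.8 tilt 13.56 F [ 5.2  1.3 -8.7] w 26.6 j [ 0.37  0.45 -0.34  0.06 -0.55  1.31]
tool shift cm [-0.02 -0.01  0.12] turn rad 0.015
```

>>> send_rows --steps '[[[-0.12,0,0.5,0,0],[-0.1,0,0.4,0,0]]]'

```text
clock: 19.92
position: [635.5, 67.1, 79.3]
ee_rot: [0.99, 0.078, 0.117, -0.02]
contact_force: [1.4, 1.4, -1.9]
gripper_width: 26.5
```

```bash
python3 -c "
from h import *
for i in range(3): im,_=optics.get_image('wrist')
go(635.4,67.2,71.7,8)
"
```

```text
t 20.07 pos [635.5  67.1  79.5] yaw 8.9 tilt 13.61 F [ 2.8  1.1 -2.5] w 26.7 j [ 0.37  0.46 -0.35  0.06 -0.53  1.31]
tool shift cm [-0.19  0.01  0.76] turn rad 0.015
```

>>> send_rows --steps '[[[-0.1,0,0.4,0,0],[-0.08,0,0.35,0,0]]]'

```text
clock: 20.23
position: [635.6, 67.2, 73.3]
ee_rot: [0.99, 0.078, 0.118, -0.019]
contact_force: [-0.2, 0.1, 1.7]
gripper_width: 26.5
```

```bash
python3 -c "
from h import *
for i in range(3): im,_=optics.get_image('wrist')
go(635.4,67.2,71.7,8)
"
```

```text
t 20.38 pos [635.6  67.2  73.2] yaw 8.9 tilt 13.66 F [-0.2  1.6  0.8] w 26.6 j [ 0.37  0.46 -0.36  0.06 -0.51  1.3 ]
tool shift cm [-0.06 -0.    0.14] turn rad 0.015
```

>>> send_rows --steps '[[[-0.06,0,0.25,0,0]]]'

```text
clock: 20.47
position: [636.0, 67.2, 72.1]
ee_rot: [0.99, 0.078, 0.118, -0.019]
contact_force: [-9.0, -0.3, 20.6]
gripper_width: 26.6
```

```bash
python3 -c "
from h import *
for i in range(4): im,_=optics.get_image('wrist'); go(635.4,67.2,71.7,8)
"
```

```text
t 20.52 pos [635.7  67.2  72.2] yaw 8.9 tilt 13.71 F [-3.5  0.7  8.2] w 26.4 j [ 0.37  0.47 -0.36  0.06 -0.51  1.3 ]
tool shift cm [-0.04 -0.01  0.04] turn rad 0.015
t 20.57 pos [635.7  67.2  72.2] yaw 8.9 tilt 13.72 F [-4.2  0.7  7.8] w 26.4 j [ 0.37  0.47 -0.36  0.06 -0.51  1.3 ]
tool shift cm [-0.04 -0.01  0.04] turn rad 0.015
t 20.62 pos [635.8  67.1  72.2] yaw 8.9 tilt 13.72 F [-3.3  0.8  8. ] w 26.9 j [ 0.37  0.47 -0.36  0.06 -0.51  1.3 ]
tool shift cm [-0.05 -0.01  0.04] turn rad 0.015
t 20.67 pos [635.7  67.2  72.2] yaw 8.9 tilt 13.73 F [-2.9  0.8  7.5] w 26.2 j [ 0.37  0.47 -0.36  0.06 -0.51  1.3 ]
tool shift cm [-0.05 -0.01  0.04] turn rad 0.015
```

>>> send_rows --steps '[[[-0.05,0,0.22,0,0]]]'

```text
clock: 20.75
position: [635.9, 67.2, 72.1]
ee_rot: [0.99, 0.078, 0.119, -0.019]
contact_force: [-8.1, 0.8, 15.4]
gripper_width: 26.1
```

```bash
python3 -c "
from h import *
for i in range(6): im,_=optics.get_image('scene')
go(635.4,67.2,71.7,8)
cv2.imwrite('pics/s8.png',cv2.resize(im[70:320,150:450],None,fx=2.4,fy=2.4))
"
```

```text
t 21.05 pos [635.9  67.2  72.2] yaw 8.9 tilt 13.81 F [-6.1  0.3 11.7] w 26.4 j [ 0.37  0.47 -0.36  0.07 -0.5   1.3 ]
tool shift cm [-0.06 -0.01  0.04] turn rad 0.016
```

View pics/s8.png

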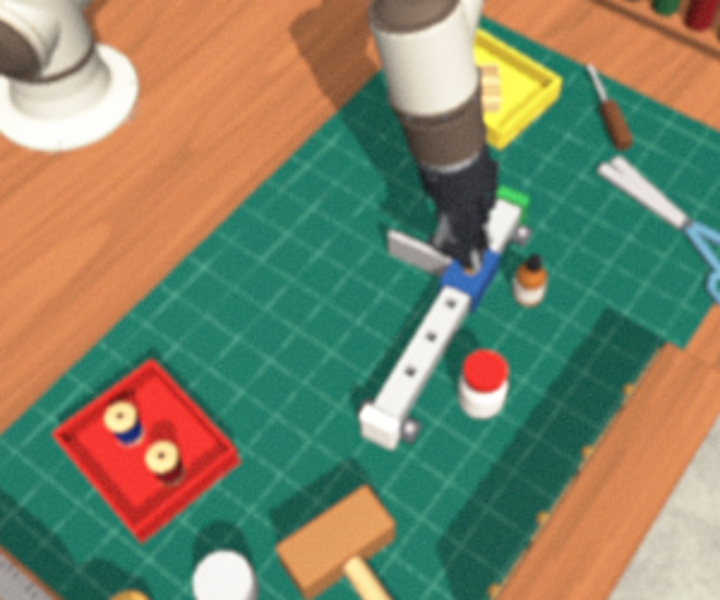

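Both spools stand in the red tray at (125,420) and (163,462), and the slicker is in the yellow tray at (490,88). Three holes are now free on the white side, so the section sits in the next hole towards green. The extra push did not lower the knob any further, so the pin is at its stop.

```bash
python3 -c "
from h import *
print(job.job_done()); go(635.4,67.2,71.7,8)"
```

```text
the job is handed in; nothing more can be done
None
the job is handed in; nothing more can be done
```

The job is done and handed in at about 21 s: the lane is clear and the strap gauge is locked one hole closer to the green end.

- **Clearing the lane:** both thread spools stand upright in the red tray and the slicker lies in the yellow tray, all let go. The last scene image shows this, with the bystanders in view where they were.
- **Moving the gauge:** I pulled the knob up about 12 mm and slid the section 50 mm towards the green cap. When I lowered it, the upward spring pull faded to nothing, so the pin went into the hole. The last image shows three free holes on the white side.
- **Holding the pin home:** I finished still gripping the knob and pressing it down. The push reads about 12 N steady, against the 2–3 N needed. The knob stayed at the same height when I pushed harder, so the pin is at its stop.

**Checks that disagreed:**
- The final tool height was 72.2 mm against my estimate of 71.7 mm for fully home; I put that down to estimation error.
- The tool gradually tilted to about 14° over the run. The rows cannot correct tilt, so I set the jaws along the rail to grip the knob squarely.
- The top camera could not confirm the stop plate's final position because the arm blocked its view.

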